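# Index a slide carriage and hold its guide pin through both bushings

### The arm

A 7-joint arm with a two-finger parallel gripper is mounted at the origin on a cart in front of the work surface, level with it; the furniture and walls round the work are solid. World frame = base frame: x ahead of the robot, y to its left, z up, the work surface at z = 0. Lengths are in m, angles in rad, forces in N, time in s.
With the tool pointing down it reaches from about 0.4 to 0.85 m from the base axis. Payload 10.4 kg.
Tool frame: the origin (TCP) lies between the finger pads; the fingertips stand ahead of it and the grasp point (between the pads) lies 3 mm ahead of it (r.tips_ahead is the z of the fingertips in the tool frame, in m); z points along the fingers, y is the line along which they close (so a half turn about z gives the same grasp; the last joint's range is limited). The gripper opens to 87 mm and grips with 3 to 60 N. Pads are 19 mm wide; open, the fingers measure 117 mm over their backs; the gripper's body (75 mm by 190 mm) begins 51 mm behind the grasp point.
Start: joints at [1.311, 0.332, -0.065, 1.46, 0.022, 1.35, -0.088], TCP at [0.147, -0.608, 0.245] pointing down, gripper open.
Joint ranges: [-2.6, 2.6], [-0.5, 2.12], [-1.47, 1.34], [0.16, 2.42], [-1.27, 4.41], [0.06, 2.06], [-2.6, 2.6]. Speed limits (rad/s): [2.22, 2.22, 2.79, 2.79, 3.14, 3.14, 3.14].

### API

Orientations are given as a unit quaternion [x, y, z, w].
In Python, from bench import telemetry, camera, get_calibration, r gives the robot as it stands.
- The arm moves only by the tool drive_tool, never from a script. Its argument "series" is one flat list of numbers, 7 for each row, row after row: the turn, a rotation vector about the tool's x, y, z in units of 5 degrees (1.0 is 5 degrees), then the shift along the tool's x, y, z in units of 40 mm (1.0 is 40 mm), then the opening, from -1 (shut) to 1 (fully open). A call has 1 to 10 rows; each row is the pose to reach, as a shift and turn from the pose commanded when the call began, along the tool's axes at that moment; what a row does not reach only later rows make up. A row lasts 1/12 s, in which the tool goes at most 41.7 mm and 7.16 degrees, less where a joint would pass 70% of its speed; a pose out of reach is approached as far as the arm can. A call with a gripper value outside its range is refused whole. The fingers move at their own pace and stop on an object; "grip_force" is the grip in N (left out, the last holds). Time passes only in rows, so rows that repeat a pose let the fingers close. It gives the time, the measured TCP pose, the force, the opening and the grip force at its end, in the units of the state.
- telemetry.read_state(): the state, without advancing time (a new reading comes with each control period).
- camera(name): name is "side" or "top"; returns the picture (420x560x3 uint8, red, green, blue); there is no depth.
- get_calibration(name): a dict with "fovy" (degrees; the focal length in pixels is half the picture's height over the tangent of half this angle, whatever the lens; pixels are square), "cx", "cy" (the principal point, pixels), "xyz" and "rotation" of the camera in the world. Camera axes: x right, y up, looking along -z (the intrinsics and any distortion apply to the point x, -y, -z); pixel columns grow to the right and rows downward; lengths in m; the calibration is good to about 2 mm. A picture is of the moment at which its call begins. get_calibration takes no time and is no camera call.
- r.close_job(): hands the job in; it is judged then, once.
The state is a dict: "time": time; "joint_positions": joint angles; "joint_vel": joint speeds; "joint_torque": joint torques, N m; "ee_pos": TCP position; "eef_rot": TCP orientation; "ft_force": force on the tool from outside, world axes, zero at the start; "torque": the same for the moment, N m; "width": finger opening in m; "grip_force": force on a finger pad.
Only numpy, scipy, OpenCV 4.12 (cv2) and the standard library are available. Lean on these libraries where they do the work, as an engineer would, in place of code of your own. Each camera call takes 0.05 s, during which the arm holds its last target. There are 200 camera calls.

### The job

Slide the carriage (it has an upright grip post) along its rails until the carriage's bushing is directly below the bracket's bushing, leaving the guide pin in its stand until that is done. Then pick up the guide pin, thread it straight down through the bracket's bushing and on through the carriage's bushing, and finish while still holding it there, upright, with the tip showing about a centimetre below the lower bushing and the handle still about a centimetre clear above the upper one, the pin resting on nothing. Do not disturb the vial, the tape reel or the clamp ring.

Things in the scene. Friction and masses are not known exactly. Their poses are not given: they have to be found in the camera images.
- slide_rig: Fixed aluminium slide rig standing on the bench on four 10 mm feet: two parallel rails 240 mm long, 62 mm apart over their outer sides, tops 30 mm above the bench, open between them. Origin: on the bench under the middle of the rig. x: along the rails, the direction in which the carriage moves as its joint value grows (level, towards the robot and to its right); z up.
- carriage (a joint): Position (m) of the carriage on the rails, a flat steel plate 111 mm long and 62 mm wide with its top 39 mm above the bench. 0: at the stop farther from the robot; it grows along the rig's x to 0.10 at the stop nearer the robot. It slides with about 1.5 N friction plus slight damping, stays where it is left and never locks; it starts between 0 and 0.015, always short of the bracket.
- grip_post (a point): The carriage's grip: an upright black round post of 18 mm diameter, its top 112 mm above the bench, standing free from 47 mm up, 73 mm from the axis of the carriage's bushing, on the rig's -x side (farther from the robot). This point is on the post's axis, 92 mm above the bench. Frame as the rig's.
- lower_mouth (a point): Centre of the top mouth of the carriage's brass bushing (the lower one), 56 mm above the bench; it moves with the carriage. The bushing is 25 mm tall: a 26 mm wide funnel mouth narrows over 11 mm to a round through bore of 13 mm. z up, along the bore.
- lower_exit (a point): Centre of the underside of the carriage's bushing, 31 mm above the bench, where the pin comes out; below it there is nothing but the bench.
- upper_mouth (a point): Centre of the top mouth of the bracket's brass bushing (the upper one), 110 mm above the bench; same bushing, its underside 85 mm above the bench. z up, along the bore. The grey bracket is fixed, clamped to the left rail by a post whose axis is 51 mm beside the bore on the rig's -y side, which is the left seen from the robot, topped by a level arm 88 to 100 mm above the bench. Where along the rails it is clamped differs each time.
- pin_stand: Fixed upright aluminium tube, 23 mm diameter, 112 mm tall, on a round foot of 52 mm diameter; bore about 13 mm. Origin: centre of its underside on the bench. The guide pin hangs in it with the handle sitting on its rim.
- guide_pin: Loose guide pin, 144 mm long, about 0.12 kg: a plain steel shaft of 10 mm diameter and 104 mm length with a cone tip, and above it a black round handle of 20 mm diameter and 40 mm length with thin grooves. Origin: at the tip; z along the pin from tip to handle (up at the start).
- pin_tip (a point): The tip of the guide pin (its origin).
- handle_foot (a point): Centre of the underside of the pin's handle, 104 mm above the tip.
- vial: Bystander: small glass vial with a blue cap, 28 mm diameter, 58 mm tall, standing; origin at the centre of its underside.
- ptfe_tape: Bystander: flat blue tape reel, 50 mm diameter, 14 mm high; origin at the centre of its underside.
- clamp_ring: Bystander: flat steel clamp ring with a side fitting, 39 x 60 x 11 mm; origin at the centre of its underside.

How it is judged:
By the outcome, as a careful person would: the job done as asked, in the order asked, and still so for the second after the job is handed in, while the arm keeps its last pose, push and grip.
It also fails if it takes over 51 s, if anything falls off the work surface, if the arm or the gripper's body presses on something with over 40 N, if the wrist force passes 120 N, or if a joint passes its speed limit or range.

## Working session

There is one attempt and no reset: what is moved stays moved. The work goes in short steps, Python scripts to look and compute and a tool call to move; the robot and the scene stay as the last step left them, time stands still between calls to the robot, and variables do not carry over. Pictures are saved under pics/ and viewed, at most 10 in all, crops included, and the job is handed in when it is done.

Besides the shell and the picture viewer there is one more tool, called after "Call:" as name(argument=value, ...) on one line, values as JSON. drive_tool: Moves the arm, as the interface text tells. Its arguments: {"type":"object","properties":{"series":{"type":"array"},"grip_force":{"type":"number"}},"required":["series"]}

```bash
mkdir -p pics
python3 - <<'E'
from bench import telemetry,camera,get_calibration,r
import cv2
for n in("side","top"):
    cv2.imwrite(f"pics/{n}0.png",cv2.cvtColor(camera(n),cv2.COLOR_RGB2BGR)); print(get_calibration(n))
s=telemetry.read_state();print(s['time'],s['ee_pos'],s['eef_rot'],s['ft_force'],s['width'],r.tips_ahead)
E
ls
```

```text
{'fovy': 46.585675826571475, 'cx': 273.18474055866346, 'cy': 209.3589639214137, 'xyz': array([0.97878121, 0.37090693, 0.77292991]), 'rotation': array([0.22897522, 0.22295923, 0.64227215, 0.69666779])}
{'fovy': 45.60090678445543, 'cx': 279.4244816823656, 'cy': 213.80961314894307, 'xyz': array([0.2770284 , 0.4008663 , 0.95043485]), 'rotation': array([-0.08088725,  0.09045005,  0.72446102, -0.6785516 ])}
0.1 [ 0.14655317 -0.60723885  0.2438439 ] [ 9.92997400e-01  1.18134530e-01 -8.86369693e-05 -6.23435252e-04] [ 0.29094548  0.5959526  -0.97684237] 0.08680305540808259 0.022
pics
```

View pics/side0.png

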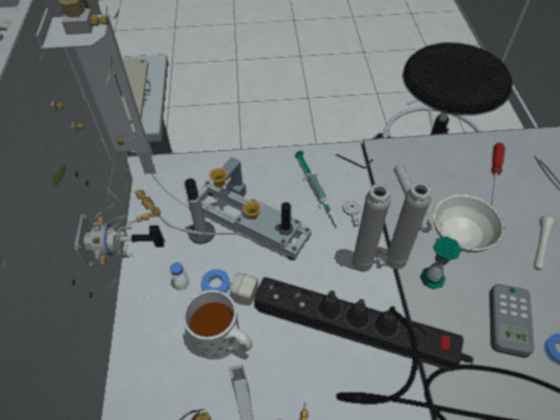

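View pics/top0.png

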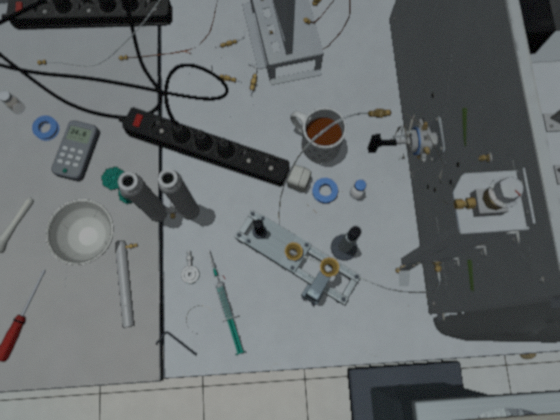

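The side view shows the post top at about (286,207), the lower bushing at (253,209), the upper bushing at (218,176) and the pin handle top at (191,184). In the top view the same things are at (258,222), (294,252), (329,266) and (354,233). Next I'll triangulate them and enlarge both views.

```bash
cat > h.py <<'E'
import numpy as np,cv2
from scipy.spatial.transform import Rotation as R
from bench import telemetry,camera,get_calibration,r
C={n:get_calibration(n) for n in("side","top")}
def ray(n,p):
    c=C[n];f=210/np.tan(np.radians(c['fovy'])/2)
    d=R.from_quat(c['rotation']).apply([(p[0]-c['cx'])/f,-(p[1]-c['cy'])/f,-1.]);return np.array(c['xyz']),d/np.linalg.norm(d)
def proj(n,X):
    c=C[n];f=210/np.tan(np.radians(c['fovy'])/2)
    v=R.from_quat(c['rotation']).inv().apply(np.array(X)-c['xyz']);return c['cx']+f*v[0]/-v[2],c['cy']+f*v[1]/v[2]
def plane(n,p,z):
    o,d=ray(n,p);return o+d*(z-o[2])/d[2]
def tri(ps,pt):
    (a,u),(b,v)=ray("side",ps),ray("top",pt)
    s,t=np.linalg.lstsq(np.c_[u,-v],b-a,rcond=None)[0];P,Q=a+s*u,b+t*v
    return (P+Q)/2,np.linalg.norm(P-Q)
def crop(img,x,y,w,h,k,name):
    cv2.imwrite(name,cv2.cvtColor(cv2.resize(img[y:y+h,x:x+w],None,fx=k,fy=k,interpolation=cv2.INTER_CUBIC),cv2.COLOR_RGB2BGR))
E
python3 - <<'E'
from h import *
np.set_printoptions(precision=4,suppress=True)
for n,s,t,z in(("post",(286,207),(258,222),.112),("low",(253,209),(294,252),.056),("up",(218,176),(329,266),.11),("pin",(191,184),(354,233),.152),("vial",(177,268),(360,185),.058),("tape",(216,281),(325,190),.014),("ring",(352,210),(190,270),.011)):
    print(n,*tri(s,t),plane("side",s,z)[:2],plane("top",t,z)[:2])
a,b=camera("side"),camera("top")
A=cv2.resize(a[140:270,165:325],None,fx=3.75,fy=3.75,interpolation=cv2.INTER_CUBIC)
B=cv2.resize(b[190:320,220:380],None,fx=3.75,fy=3.75,interpolation=cv2.INTER_CUBIC)
for i,m in(("s",A),("t",B)): cv2.imwrite(f"pics/{i}1.png",cv2.cvtColor(m,cv2.COLOR_RGB2BGR))
E
```

```text
post [0.4725 0.4203 0.1109] 1.375476130070184e-05 [0.4733 0.4202] [0.4722 0.4203]
low [0.4262 0.3613 0.0515] 0.0037172741388380366 [0.4298 0.3632] [0.4254 0.3596]
up [0.3889 0.3045 0.1081] 0.00026686395382118506 [0.3906 0.3045] [0.3887 0.3048]
pin [0.4357 0.2626 0.1451] 0.00048034807924026855 [0.4416 0.2635] [0.4343 0.264 ]
vial [0.544  0.2274 0.0556] 0.0010950632078971872 [0.5455 0.2285] [0.5433 0.2273]
tape [0.5508 0.2888 0.0133] 0.0013986181753589434 [0.5513 0.2896] [0.5506 0.2882]
ring [0.412  0.5563 0.0071] 0.0003042201782724594 [0.4148 0.5555] [0.4114 0.5555]
```

View pics/s1.png

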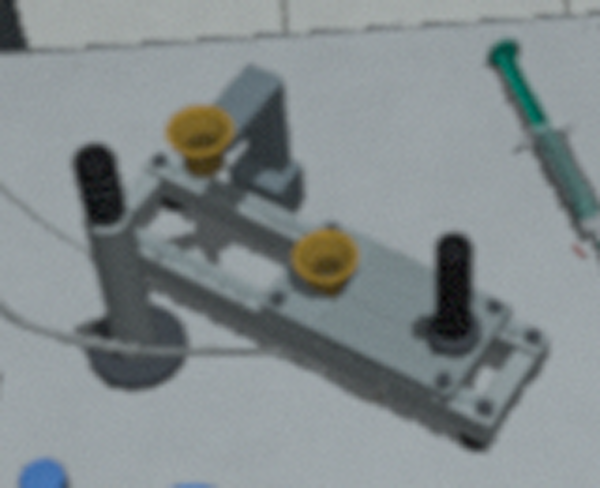

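View pics/t1.png

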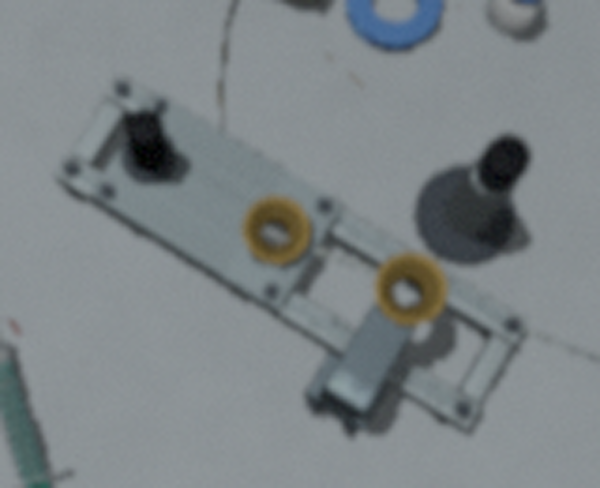

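The enlarged views show the rim centres and black post tops clearly, so I'll refine the values using the known heights. I'm also checking the rail direction and the rig geometry.

Run:
```python
from h import *
np.set_printoptions(precision=4,suppress=True)
S=lambda x,y:(165+(x+.5)/3.75-.5,140+(y+.5)/3.75-.5);T=lambda x,y:(220+(x+.5)/3.75-.5,190+(y+.5)/3.75-.5)
P={}
for n,s,t,z in(("post",(455,243),(146,122),.112),("low",(325,259),(277,230),.056),("up",(201,130),(411,288),.11),("pin",(95,153),(511,152),.152),("foot",(137,347),(463,216),.005)):
    a,b=plane("side",S(*s),z),plane("top",T(*t),z);P[n]=(a+b)/2;print(n,*tri(S(*s),T(*t)),a[:2],b[:2],P[n])
for a,b in(("post","low"),("low","up"),("post","up")):
    d=(P[b]-P[a])[:2];print(a,b,np.linalg.norm(d),np.degrees(np.arctan2(d[1],d[0])))
s=telemetry.read_state();print(s['time'],s['ee_pos'],s['joint_positions'],R.from_quat(s['eef_rot']).as_matrix())
```

```text
post [0.4709 0.4198 0.1161] 0.0011462002428100856 [0.4678 0.4207] [0.4718 0.4193] [0.4698 0.42   0.112 ]
low [0.4276 0.3602 0.0544] 0.00026379920985348664 [0.4288 0.3601] [0.4273 0.3604] [0.428  0.3602 0.056 ]
up [0.3877 0.3049 0.1113] 0.0004602934157865263 [0.3866 0.305 ] [0.3879 0.3045] [0.3873 0.3047 0.11  ]
pin [0.4378 0.2619 0.1569] 0.0011458571802480692 [0.4336 0.2616] [0.4388 0.2604] [0.4362 0.261  0.152 ]
foot [0.4371 0.2615 0.004 ] 0.0017470662939894405 [0.4377 0.2608] [0.4369 0.2625] [0.4373 0.2616 0.005 ]
post low 0.07290187090242112 -124.95984097533645
low up 0.06888531406516718 -126.30784764836416
post up 0.14177738257392003 -125.61475022029789
0.2 [ 0.1466 -0.6074  0.2441] [ 1.3114  0.3326 -0.0647  1.4606  0.0216  1.3499 -0.0885] [[ 0.9721  0.2346 -0.0002]
 [ 0.2346 -0.9721  0.0007]
 [-0.0001 -0.0008 -1.    ]]
```

Run:
```python
from h import *
np.set_printoptions(precision=3,suppress=True)
print("origin",proj("top",(0,0,0)),proj("side",(0,0,0)))
for n,p in(("side",(130,158)),("side",(105,415)),("side",(150,175)),("side",(80,50)),("top",(432,300)),("top",(390,20)),("top",(500,330)),("top",(160,370)),("top",(440,360)),("side",(238,380)),("side",(60,240)),("side",(140,50)),("top",(285,80)),("top",(320,130))): print(n,p,plane(n,p,0)[:2],plane(n,p,.1)[:2],plane(n,p,.3)[:2])
for s,t in(((155,236),(375,143)),((100,240),(420,140)),((133,135),(405,265)),((77,12),(500,195)),((145,170),(437,310)),((95,245),(440,135))): print(tri(s,t))
```

```text
origin (np.float64(518.0827954336037), np.float64(486.58004895435676)) (np.float64(97.25182357919888), np.float64(94.23685814948404))
side (130, 158) [0.224 0.102] [0.321 0.137] [0.517 0.207]
side (105, 415) [0.759 0.119] [0.788 0.152] [0.845 0.217]
side (150, 175) [0.277 0.15 ] [0.368 0.178] [0.55  0.236]
side (80, 50) [-0.189 -0.073] [-0.038 -0.015] [0.264 0.1  ]
top (432, 300) [0.327 0.104] [0.321 0.136] [0.311 0.198]
top (390, 20) [0.929 0.112] [0.861 0.142] [0.723 0.203]
top (500, 330) [ 0.264 -0.014] [0.265 0.029] [0.268 0.117]
top (160, 370) [0.234 0.616] [0.239 0.593] [0.248 0.548]
top (440, 360) [0.218 0.105] [0.224 0.136] [0.237 0.198]
side (238, 380) [0.723 0.322] [0.756 0.328] [0.822 0.341]
side (60, 240) [ 0.429 -0.01 ] [0.5   0.039] [0.642 0.138]
side (140, 50) [-0.173  0.089] [-0.024  0.125] [0.274 0.198]
top (285, 80) [0.8   0.349] [0.745 0.355] [0.635 0.366]
top (320, 130) [0.683 0.285] [0.64  0.298] [0.555 0.322]
(array([0.572, 0.222, 0.194]), np.float64(0.0004903173546910816))
(array([0.573, 0.146, 0.194]), np.float64(0.005098798400300335))
(array([0.372, 0.187, 0.203]), np.float64(0.027381123745889704))
(array([0.406, 0.163, 0.449]), np.float64(0.009021936918771794))
(array([0.306, 0.134, 0.054]), np.float64(0.03772585309805791))
(array([0.577, 0.126, 0.194]), np.float64(0.020767139060416488))
```

A dark wall at about y=0.1 stands between the arm's start pose and the work. I'll find its extents before moving.

Run:
```python
from h import *
a,b=camera("side"),camera("top")
A=cv2.resize(a[0:300,0:200],None,fx=2,fy=2,interpolation=cv2.INTER_CUBIC)
B=cv2.resize(b[100:400,360:560],None,fx=2,fy=2,interpolation=cv2.INTER_CUBIC)
m=np.hstack([A,B]);m=np.clip(m.astype(float)*1.6,0,255).astype(np.uint8);cv2.imwrite("pics/wall.png",cv2.cvtColor(m,cv2.COLOR_RGB2BGR))
```

```text
(no output)
```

View pics/wall.png

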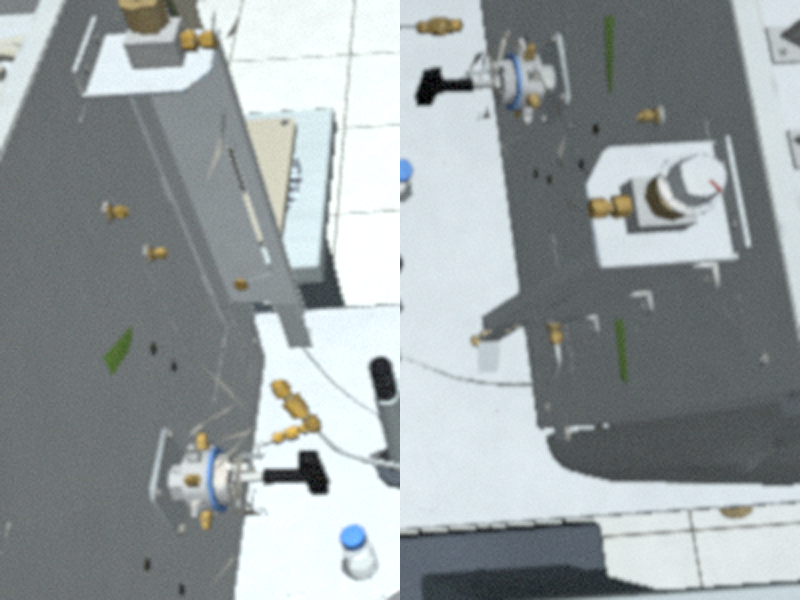

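Run:
```python
from h import *
np.set_printoptions(precision=3,suppress=True)
def T(n,s,t):
    s=(s[0]/2,s[1]/2);t=(360+(t[0]-400)/2,100+t[1]/2);print(n,*tri(s,t))
T("chamA",(183,90),(607,148));T("chamB",(215,65),(588,185));T("brass tip",(213,40),(592,207))
T("gusset tip",(310,346),(478,318));T("gusset tip2",(285,346),(478,340));T("gtip3",(310,346),(478,340))
T("valve handle",(325,470),(420,85));T("valveflange",(158,490),(562,68))
T("pt1",(108,210),(650,115)); T("plate rear", (82,95),(720,140))
def py(n,p,y):
    o,d=ray(n,p);return o+d*(y-o[1])/d[1]
def tp(x,y):return (360+(x-400)/2,100+y/2)
for q in((485,10),(545,425),(730,10),(800,405),(548,440),(600,480),(800,485)):print("top",q,py("top",tp(*q),.105),plane("top",tp(*q),0))
for q in((235,595),(265,340),(250,310),(230,290),(65,10),(135,100),(5,150),(310,345)):print("side",q,py("side",(q[0]/2,q[1]/2),.105),plane("side",(q[0]/2,q[1]/2),0))
```

```text
chamA [0.44  0.182 0.422] 0.0004926953939641413
chamB [0.418 0.198 0.425] 0.0029926178356501553
brass tip [0.404 0.199 0.433] 0.0004198947238346622
gusset tip [0.39  0.193 0.129] 0.0050805621845716456
gusset tip2 [0.375 0.178 0.112] 0.01933642233821362
gtip3 [0.374 0.189 0.111] 0.002569522487704409
valve handle [0.572 0.232 0.196] 0.002168289826186318
valveflange [0.579 0.115 0.196] 0.0013493150793014723
pt1 [0.478 0.125 0.364] 0.00437306322476214
plate rear [0.44  0.12  0.424] 0.0026780781430881715
top (485, 10) [ 0.735  0.105 -0.016] [0.728 0.11  0.   ]
top (545, 425) [ 0.304  0.105 -0.005] [0.304 0.107 0.   ]
top (730, 10) [0.513 0.105 0.435] [ 0.711 -0.145  0.   ]
top (800, 405) [0.293 0.105 0.427] [ 0.306 -0.136  0.   ]
top (548, 440) [ 0.29   0.105 -0.003] [0.29  0.106 0.   ]
top (600, 480) [0.254 0.105 0.119] [0.251 0.063 0.   ]
top (800, 485) [0.253 0.105 0.412] [ 0.234 -0.121  0.   ]
side (235, 595) [ 0.546  0.105 -0.029] [ 0.562  0.115 -0.   ]
side (265, 340) [ 0.242  0.105 -0.019] [0.26  0.111 0.   ]
side (250, 310) [0.253 0.105 0.04 ] [0.213 0.09  0.   ]
side (230, 290) [0.285 0.105 0.102] [0.18  0.065 0.   ]
side (65, 10) [0.376 0.105 0.443] [-0.432 -0.252  0.   ]
side (135, 100) [0.326 0.105 0.342] [-0.193 -0.106  0.   ]
side (5, 150) [0.52  0.105 0.444] [-0.1   -0.254  0.   ]
side (310, 345) [ 0.087  0.105 -0.201] [0.271 0.16  0.   ]
```

The views show a cabinet with its face at y≈0.105 and its top at z≈0.44. It carries a shelf and instrument near (0.42, 0.19, 0.42), and a valve sticks out at (0.57, 0.23, 0.19). I'll raise the arm and swing over at x≈0.6.

Call:
drive_tool(series=[0,0,0,0,0,-1,1,0,0,0,0,0,-2,1,0,0,0,0,0,-3,1,0,0,0,0,0,-4,1,0,0,0,0,0,-5,1,0,0,0,0,0,-6,1,0,0,0,0,0,-7,1,0,0,0,0,0,-8,1,0,0,0,0,0,-9,1,0,0,0,0,0,-9,1])

```text
time: 1.13
ee_pos: [0.1454, -0.5994, 0.5855]
eef_rot: [0.993, 0.119, 0.002, 0.017]
ft_force: [0.5, -0.6, -1.0]
width: 0.0871
grip_force: 0.0
```

```bash
cat >> h.py <<'E'
def go(p,az=None):
    "shift (40mm units, tool axes) and z turn (5deg units) to reach tcp p and tool-y azimuth az"
    s=telemetry.read_state();M=R.from_quat(s['eef_rot']).as_matrix()
    out=M.T@(np.array(p)-s['ee_pos'])/.04
    a=np.degrees(np.arctan2(M[1,1],M[0,1]))
    print("t",round(s['time'],2),"at",np.round(s['ee_pos'],4),"az",round(a,1),"tilt",np.round(M[:,2],4),"F",np.round(s['ft_force'],1),"w",round(s['width'],4),"shift",np.round(out,3),"turnz",None if az is None else round(-(az-a)/5,2))
E
python3 - <<'E'
from h import *
go((.50,-.40,.60));go((.62,-.1,.60));go((.60,.15,.6))
print(telemetry.read_state()['joint_positions'])
E
```

```text
t 1.13 at [ 0.1454 -0.5994  0.5855] az -76.3 tilt [ 0.0082 -0.0333 -0.9994] F [ 0.5 -0.6 -1. ] w 0.0871 shift [ 9.792 -2.735 -0.456] turnz None
t 1.13 at [ 0.1454 -0.5994  0.5855] az -76.3 tilt [ 0.0082 -0.0333 -0.9994] F [ 0.5 -0.6 -1. ] w 0.0871 shift [14.48  -9.31  -0.681] turnz None
t 1.13 at [ 0.1454 -0.5994  0.5855] az -76.3 tilt [ 0.0082 -0.0333 -0.9994] F [ 0.5 -0.6 -1. ] w 0.0871 shift [ 15.471 -15.497  -0.893] turnz None
[ 1.09179988  0.41850912  0.34596582  0.64812158 -0.15953967  2.05739263
 -0.00217316]
```

Call:
drive_tool(series=[0,0,-0.7,0.9,-0.2,1,1,0,0,-1.4,1.9,-0.4,1.75,1,0,0,-2.1,2.8,-0.7,1.75,1,0,0,-2.8,3.7,-0.9,1.75,1,0,0,-3.5,4.6,-1.2,1.75,1,0,0,-4.2,5.6,-1.5,1.75,1,0,0,-4.9,6.5,-1.7,1.75,1,0,0,-5.6,7.5,-2,1.75,1,0,0,-5.6,7.5,-2,1.75,1])

```text
time: 1.88
ee_pos: [0.4254, -0.4464, 0.5095]
eef_rot: [0.932, 0.362, -0.0, 0.012]
ft_force: [0.2, 0.2, -0.8]
width: 0.087
grip_force: 0.0
```

Run:
```python
from h import *
go((.63,-.15,.53),-10)
print(telemetry.read_state()['joint_positions'])
```

```text
t 1.88 at [ 0.4254 -0.4464  0.5095] az -47.5 tilt [ 0.0084 -0.0228 -0.9997] F [ 0.2  0.2 -0.8] w 0.087 shift [ 8.771 -2.003 -0.64 ] turnz -7.51
[ 0.65362559  0.32297404  0.1173991   0.92835895 -0.02774005  1.87033532
 -0.07382136]
```

Call:
drive_tool(series=[0,0,-0.8,0.9,-0.2,-0.1,1,0,0,-1.6,1.8,-0.4,-0.2,1,0,0,-2.4,2.7,-0.6,-0.3,1,0,0,-3.2,3.6,-0.8,-0.4,1,0,0,-4,4.5,-1,-0.4,1,0,0,-4.8,5.4,-1.2,-0.4,1,0,0,-5.6,6.3,-1.4,-0.4,1,0,0,-6.4,7.2,-1.6,-0.4,1,0,0,-7.2,8.1,-1.8,-0.4,1,0,0,-7.5,8.8,-2,-0.4,1])

```text
time: 2.72
ee_pos: [0.6292, -0.156, 0.5198]
eef_rot: [0.769, 0.639, -0.006, 0.012]
ft_force: [0.5, -0.2, 1.1]
width: 0.0873
grip_force: 0.0
```

Run:
```python
from h import *
go((.61,.16,.53),25)
print(telemetry.read_state()['joint_positions'])
```

```text
t 2.72 at [ 0.6292 -0.156   0.5198] az -10.6 tilt [ 0.0061 -0.0265 -0.9996] F [ 0.5 -0.2  1.1] w 0.0873 shift [ 7.668 -1.924 -0.467] turnz -7.12
[ 0.21621075  0.43733126 -0.10905263  0.74588424  0.07720107  1.95044424
 -0.03874978]
```

Call:
drive_tool(series=[0,0,-0.7,0.8,-0.2,-0.2,1,0,0,-1.4,1.6,-0.4,-0.3,1,0,0,-2.1,2.4,-0.6,-0.4,1,0,0,-2.8,3.2,-0.8,-0.4,1,0,0,-3.5,4,-1,-0.4,1,0,0,-4.2,4.8,-1.2,-0.4,1,0,0,-4.9,5.6,-1.4,-0.4,1,0,0,-5.6,6.4,-1.6,-0.4,1,0,0,-6.3,7.2,-1.8,-0.4,1,0,0,-7,7.7,-1.9,-0.4,1])

```text
time: 3.55
ee_pos: [0.6108, 0.1621, 0.5274]
eef_rot: [0.542, 0.841, -0.009, 0.01]
ft_force: [0.3, -0.3, 0.5]
width: 0.087
grip_force: 0.0
```

Run:
```python
from h import *
go((.52,.42,.45),54.4)
print(telemetry.read_state()['joint_positions'])
```

```text
t 3.55 at [0.6108 0.1621 0.5274] az 24.4 tilt [ 0.006  -0.0264 -0.9996] F [ 0.3 -0.3  0.5] w 0.087 shift [6.858 0.608 1.749] turnz -6.0
[-0.18578584  0.42306886 -0.30157881  0.75732759  0.16199429  1.97984845
  0.02801627]
```

Call:
drive_tool(series=[0,0,-0.9,0.9,0.1,0.1,0,0,0,-1.8,1.8,0.2,0.3,0,0,0,-2.7,2.7,0.3,0.6,0,0,0,-3.6,3.6,0.4,0.9,0,0,0,-4.5,4.5,0.5,1.2,0,0,0,-5.4,5.4,0.6,1.4,0,0,0,-6,6.2,0.6,1.6,0,0,0,-6,6.8,0.6,1.7,0,0,0,-6,6.8,0.6,1.7,0])

```text
time: 4.3
ee_pos: [0.5194, 0.4197, 0.4496]
eef_rot: [0.305, 0.952, -0.013, 0.005]
ft_force: [0.0, 0.3, -0.6]
width: 0.0447
grip_force: 0.0
```

```bash
cat >> h.py <<'E'
def tilt(az):
    M=R.from_quat(telemetry.read_state()['eef_rot']);a=np.radians(az)
    D=R.from_matrix(np.c_[[np.cos(a+np.pi/2)*-1*-1,np.sin(a+np.pi/2),0],[np.cos(a),np.sin(a),0],[0,0,-1]])
    print("turn",np.round(np.degrees((M.inv()*D).as_rotvec())/5,2))
E
python3 - <<'E'
from h import *
go((.4705,.42,.15),54.4);tilt(54.4)
print(telemetry.read_state()['joint_positions'])
E
```

```text
t 4.3 at [0.5194 0.4197 0.4496] az 54.5 tilt [ 0.0024 -0.0275 -0.9996] F [ 0.   0.3 -0.6] w 0.0447 shift [ 1.134 -0.546  7.484] turnz 0.02
turn [-0.24  0.21  0.02]
[-0.5106156   0.48540245 -0.45854934  0.85612236  0.2363108   1.85689892
  0.09255265]
```

Call:
drive_tool(series=[0,0,0,0.4,-0.2,0.9,0,-0.1,0.1,0,0.7,-0.4,1.8,0,-0.24,0.21,0,1,-0.5,2.7,0,-0.24,0.21,0,1.13,-0.55,3.6,0,-0.24,0.21,0,1.13,-0.55,4.5,0,-0.24,0.21,0,1.13,-0.55,5.4,0,-0.24,0.21,0,1.13,-0.55,6.3,0,-0.24,0.21,0,1.13,-0.55,7,0,-0.24,0.21,0,1.13,-0.55,7,0])

```text
time: 5.05
ee_pos: [0.474, 0.4126, 0.1653]
eef_rot: [0.309, 0.951, -0.003, -0.0]
ft_force: [0.1, -0.7, -0.8]
width: 0.0439
grip_force: 0.0
```

Run:
```python
from h import *
go((.4705,.42,.092),54.4);tilt(54.4)
a,b=camera("side"),camera("top")
A=cv2.resize(a[120:280,150:350],None,fx=2,fy=2,interpolation=cv2.INTER_CUBIC)
B=cv2.resize(b[170:330,200:400],None,fx=2,fy=2,interpolation=cv2.INTER_CUBIC)
cv2.imwrite("pics/a2.png",cv2.cvtColor(np.hstack([A,B]),cv2.COLOR_RGB2BGR))
```

```text
t 5.05 at [0.474  0.4126 0.1653] az 54.0 tilt [-0.0025 -0.0063 -1.    ] F [ 0.1 -0.7 -0.8] w 0.0439 shift [0.184 0.11  1.832] turnz -0.08
turn [-0.08  0.02 -0.08]
```

View pics/a2.png

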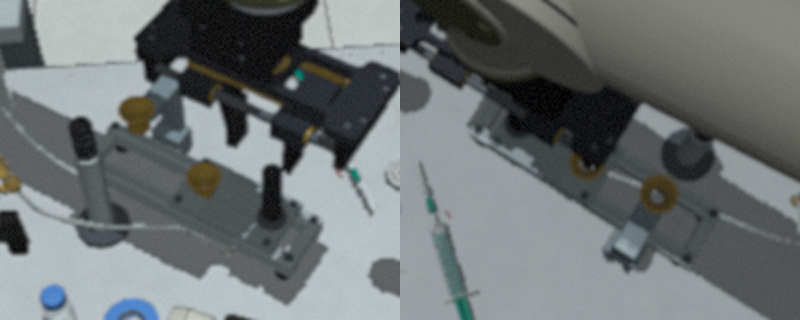

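The gripper is above the post, with the two fingers on either side of it. I'll read the settled pose and then descend.

Run:
```python
from h import *
go((.4705,.42,.090),54.4);tilt(54.4)
```

```text
t 5.15 at [0.4758 0.4154 0.1719] az 54.0 tilt [ 3.4e-03 -4.0e-04 -1.0e+00] F [ 0.  -0.2  0.8] w 0.0433 shift [0.181 0.013 2.047] turnz -0.07
turn [ 0.02  0.03 -0.07]
```

Call:
drive_tool(series=[0,0,0,0.18,0.01,0,0,0,0,0,0.18,0.01,0.5,0,0,0,0,0.18,0.01,1,0,0,0,0,0.18,0.01,1.5,0,0,0,0,0.18,0.01,2.05,0,0,0,0,0.18,0.01,2.05,0,0,0,0,0.18,0.01,2.05,0])

```text
time: 5.73
ee_pos: [0.4703, 0.4212, 0.091]
eef_rot: [0.308, 0.951, 0.001, 0.002]
ft_force: [-0.6, -0.3, -0.4]
width: 0.0435
grip_force: 0.0
```

Call:
drive_tool(series=[0,0,0,0,0,0,-0.3,0,0,0,0,0,0,-0.5,0,0,0,0,0,0,-0.7,0,0,0,0,0,0,-1,0,0,0,0,0,0,-1,0,0,0,0,0,0,-1,0,0,0,0,0,0,-1], grip_force=15)

```text
time: 6.32
ee_pos: [0.4704, 0.4206, 0.0902]
eef_rot: [0.308, 0.951, 0.001, 0.002]
ft_force: [-0.3, -1.3, 5.6]
width: 0.0177
grip_force: 15.0
```

Run:
```python
from h import *
go((.4705,.42,.090),54.4);tilt(54.4)
```

```text
t 6.32 at [0.4704 0.4206 0.0902] az 54.1 tilt [ 4.7e-03  6.0e-04 -1.0e+00] F [-0.3 -1.3  5.6] w 0.0177 shift [-0.009 -0.011  0.004] turnz -0.07
turn [ 0.04  0.04 -0.07]
```

Call:
drive_tool(series=[0,0,0,0,-0.1,0,-1,0,0,0,0,-0.3,0,-1,0,0,0,0,-0.5,0,-1,0,0,0,0,-0.7,0,-1,0,0,0,0,-0.9,0,-1,0,0,0,0,-1.1,0,-1,0,0,0,0,-1.3,0,-1,0,0,0,0,-1.5,0,-1,0,0,0,0,-1.7,0,-1,0,0,0,0,-1.74,0,-1])

```text
time: 7.15
ee_pos: [0.4295, 0.3631, 0.0901]
eef_rot: [0.309, 0.951, 0.001, 0.003]
ft_force: [2.6, 0.2, 5.2]
width: 0.0181
grip_force: 15.0
```

Call:
drive_tool(series=[0,0,0,0,0,0,-1,0,0,0,0,0,0,-1,0,0,0,0,0,0,-1])

```text
time: 7.4
ee_pos: [0.4297, 0.3633, 0.0901]
eef_rot: [0.309, 0.951, 0.001, 0.003]
ft_force: [0.8, -2.3, 7.5]
width: 0.0172
grip_force: 15.0
```

Run:
```python
from h import *
go((.4299,.364,.090),54.4);tilt(54.4)
s=telemetry.read_state();d=np.array(s['ee_pos'])[:2]-[.4704,.4206];print(np.linalg.norm(d),np.degrees(np.arctan2(d[1],d[0])))
a,b=camera("side"),camera("top")
A=cv2.resize(a[150:250,165:265],None,fx=4,fy=4,interpolation=cv2.INTER_CUBIC)
B=cv2.resize(b[220:320,270:370],None,fx=4,fy=4,interpolation=cv2.INTER_CUBIC)
cv2.imwrite("pics/a3.png",cv2.cvtColor(np.hstack([A,B]),cv2.COLOR_RGB2BGR))
```

```text
t 7.4 at [0.4297 0.3633 0.0901] az 54.0 tilt [ 5.3e-03  1.0e-04 -1.0e+00] F [ 0.8 -2.3  7.5] w 0.0172 shift [0.006 0.016 0.001] turnz -0.07
turn [ 0.04  0.05 -0.07]
0.07025080355445401 -125.39196349179134
```

View pics/a3.png

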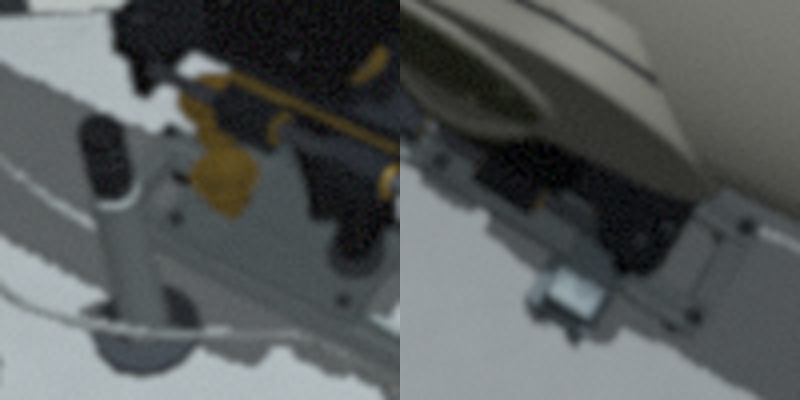

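The gripper hides the bushings, so I'll release the post, back away and check the alignment.

Call:
drive_tool(series=[0,0,0,0,0,0,0,0,0,0,0,0,0,0,0,0,0,0,0,0,0,0,0,0,0,0,0,0,0,0,0,0,0,-0.8,0,0,0,0,0,0,-1.8,0,0,0,0,0,0,-2.8,0,0,0,0,0.5,1,-3.8,0,0,0,0,1,2,-4.5,0,0,0,0,1.5,2.5,-5,0])

```text
time: 8.33
ee_pos: [0.4404, 0.4624, 0.2785]
eef_rot: [0.31, 0.951, 0.001, 0.003]
ft_force: [1.0, 1.4, -0.1]
width: 0.0435
grip_force: 0.0
```

Run:
```python
from h import *
go((.437,.2612,.22),0)
a,b=camera("side"),camera("top")
A=cv2.resize(a[150:250,165:265],None,fx=4,fy=4,interpolation=cv2.INTER_CUBIC)
B=cv2.resize(b[220:320,270:370],None,fx=4,fy=4,interpolation=cv2.INTER_CUBIC)
cv2.imwrite("pics/a4.png",cv2.cvtColor(np.hstack([A,B]),cv2.COLOR_RGB2BGR))
U=np.array([.3873,.3047,.11]);print("pred up",proj("side",U),proj("top",U));L=U.copy();L[2]=.056;print("pred low if aligned",proj("side",L),proj("top",L))
e=np.array([-.582,-.813,0]);print("px per 5mm along",np.array(proj("side",L+.005*e))-proj("side",L))
```

```text
t 8.33 at [0.4404 0.4624 0.2785] az 53.9 tilt [ 5.7e-03  2.0e-04 -1.0e+00] F [ 1.   1.4 -0.1] w 0.0435 shift [-2.891 -4.119  1.462] turnz 10.78
pred up (np.float64(218.0915805963359), np.float64(174.60485690565216)) (np.float64(329.13609094868224), np.float64(266.80829930764804))
pred low if aligned (np.float64(221.11808713671513), np.float64(193.43872650077338)) (np.float64(326.0632514589243), np.float64(270.9561340070821))
px per 5mm along [-2.15532713 -1.03529468]
```

View pics/a4.png

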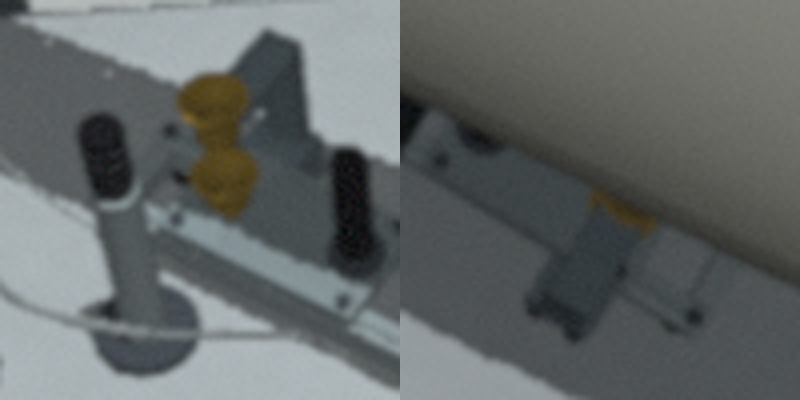

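In the side view the upper rim is at x≈218.0 and the lower rim at x≈220.75, against a prediction of +3.03 px if aligned. The bushings are therefore aligned to about 0.6 mm. I'll approach the pin with the wrist leaned away from the shelf, by turning about the closing axis.

```bash
cat >> h.py <<'E'
def lean(deg,az=0):
    M=R.from_quat(telemetry.read_state()['eef_rot']);a=np.radians(az)
    D=R.from_matrix(np.c_[[-np.sin(a),np.cos(a),0],[np.cos(a),np.sin(a),0],[0,0,-1]])*R.from_euler('y',-deg,degrees=True)
    print("turn",np.round(np.degrees((M.inv()*D).as_rotvec())/5,2))
E
python3 - <<'E'
from h import *
go((.437,.2612,.23),0);lean(15);go((.437,.35,.27))
print(telemetry.read_state()['joint_positions'])
E
```

```text
t 8.43 at [0.4371 0.4685 0.2804] az 54.4 tilt [ 0.0055  0.0071 -1.    ] F [-0.1 -0.4 -0.3] w 0.0436 shift [-3.017 -4.226  1.224] turnz 10.88
turn [ 1.52 -2.82 10.8 ]
t 8.43 at [0.4371 0.4685 0.2804] az 54.4 tilt [ 0.0055  0.0071 -1.    ] F [-0.1 -0.4 -0.3] w 0.0436 shift [-1.725 -2.412  0.24 ] turnz None
[-0.50090376  0.39455708 -0.53186271  1.34607077  0.19856847  1.4443108
 -0.0730442 ]
```

Call:
drive_tool(series=[0.15,-0.28,1.1,-0.2,-0.3,0,0,0.3,-0.56,2.2,-0.5,-0.7,0.1,0,0.45,-0.85,3.3,-0.8,-1.1,0.1,0,0.6,-1.13,4.3,-1.1,-1.5,0.2,0,0.76,-1.41,5.4,-1.4,-2,0.2,0,0.91,-1.7,6.5,-1.7,-2.4,0.2,0,1.06,-1.97,7.6,-1.7,-2.4,0.2,0,1.22,-2.26,8.7,-1.7,-2.4,0.2,0,1.4,-2.6,9.9,-1.7,-2.4,0.2,0,1.52,-2.82,10.8,-1.7,-2.4,0.2,0])

```text
time: 9.27
ee_pos: [0.4373, 0.3445, 0.2682]
eef_rot: [0.704, 0.697, -0.097, 0.095]
ft_force: [-1.0, -0.1, -0.4]
width: 0.0438
grip_force: 0.0
```

Call:
drive_tool(series=[0,0,0,0,0,0,0,0,0,0,0,0,0,0,0,0,0,0,0,0,0])

```text
time: 9.52
ee_pos: [0.4376, 0.3446, 0.2686]
eef_rot: [0.702, 0.7, -0.095, 0.094]
ft_force: [-0.4, -0.1, 0.8]
width: 0.0433
grip_force: 0.0
```

Run:
```python
from h import *
go((.437,.2612,.21));lean(15);go((.437,.2605,.132))
print(telemetry.read_state()['joint_positions'])
```

```text
t 9.52 at [0.4376 0.3446 0.2686] az -0.2 tilt [-0.0026 -0.2653 -0.9642] F [-0.4 -0.1  0.8] w 0.0433 shift [-1.621 -0.007  1.966] turnz None
turn [-0.03  0.08 -0.03]
t 9.52 at [0.4376 0.3446 0.2686] az -0.2 tilt [-0.0026 -0.2653 -0.9642] F [-0.4 -0.1  0.8] w 0.0433 shift [-1.12  -0.004  3.85 ] turnz None
[-0.56517504  0.32965555 -0.36582779  1.45447438  0.2742461   1.5983723
 -0.95095687]
```

Call:
drive_tool(series=[0,0.05,0,-0.5,0,0.7,0,0,0.08,0,-1.1,0,1.3,0,0,0.08,0,-1.6,0,1.97,0,0,0.08,0,-1.6,0,1.97,0,0,0.08,0,-1.5,0,2.4,0,0,0.08,0,-1.38,0,2.8,0,0,0.08,0,-1.27,0,3.2,0,0,0.08,0,-1.13,0,3.67,0,0,0.08,0,-1.13,0,3.67,0,0,0.08,0,-1.13,0,3.67,0])

```text
time: 10.35
ee_pos: [0.4368, 0.2619, 0.1392]
eef_rot: [0.702, 0.7, -0.094, 0.091]
ft_force: [-0.5, -0.5, 1.1]
width: 0.0437
grip_force: 0.0
```

Run:
```python
from h import *
go((.437,.262,.139));lean(15)
```

```text
t 10.35 at [0.4368 0.2619 0.1392] az -0.3 tilt [-0.0037 -0.2595 -0.9657] F [-0.5 -0.5  1.1] w 0.0437 shift [0.005 0.006 0.005] turnz None
turn [-0.04  0.01 -0.04]
```

Now close on the handle.

Call:
drive_tool(series=[0,0,0,0,0,0,-0.3,0,0,0,0,0,0,-0.5,0,0,0,0,0,0,-0.7,0,0,0,0,0,0,-1,0,0,0,0,0,0,-1,0,0,0,0,0,0,-1,0,0,0,0,0,0,-1], grip_force=30)

```text
time: 10.93
ee_pos: [0.4374, 0.2625, 0.1399]
eef_rot: [0.703, 0.699, -0.093, 0.092]
ft_force: [0.4, -0.2, 5.4]
width: 0.0194
grip_force: 30.0
```

Run:
```python
from h import *
go((.437,.262,.259));lean(15)
```

```text
t 10.93 at [0.4374 0.2625 0.1399] az -0.3 tilt [-0.0018 -0.2585 -0.966 ] F [ 0.4 -0.2  5.4] w 0.0194 shift [-0.782 -0.01  -2.874] turnz None
turn [-0.02 -0.   -0.06]
```

Call:
drive_tool(series=[0,0,0,-0.04,0,-0.14,-1,0,0,0,-0.12,0,-0.45,-1,0,0,0,-0.21,0,-0.8,-1,0,0,0,-0.31,0,-1.15,-1,0,0,0,-0.4,0,-1.5,-1,0,0,0,-0.5,0,-1.85,-1,0,0,0,-0.59,0,-2.2,-1,0,0,0,-0.68,0,-2.55,-1,0,0,0,-0.77,0,-2.85,-1,0,0,0,-0.83,0,-3.1,-1])

```text
time: 11.77
ee_pos: [0.4372, 0.2624, 0.2695]
eef_rot: [0.703, 0.699, -0.093, 0.092]
ft_force: [0.8, -0.2, -1.1]
width: 0.0194
grip_force: 30.0
```

Call:
drive_tool(series=[0,0,0,0,0,0,-1,0,0,0,0,0,0,-1])

```text
time: 11.93
ee_pos: [0.4373, 0.2624, 0.2679]
eef_rot: [0.703, 0.699, -0.093, 0.092]
ft_force: [-0.2, 0.3, -1.9]
width: 0.0191
grip_force: 30.0
```

Run:
```python
from h import *
go((.3873,.306,.268));lean(15)
s=telemetry.read_state();print(s['torque'],s['grip_force'])
a=camera("side");p=telemetry.read_state()['ee_pos']
t=np.array(p)-[0,.0008,.132];print("pred tip",proj("side",t),"foot",proj("side",t+[0,0,.104]),proj("top",t))
x,y=map(int,proj("side",t));crop(a,x-60,y-70,120,100,5,"pics/a5.png");print(x-60,y-70)
```

```text
t 11.93 at [0.4373 0.2624 0.2679] az -0.3 tilt [-0.0022 -0.2585 -0.966 ] F [-0.2  0.3 -1.9] w 0.0191 shift [ 1.045 -1.255 -0.28 ] turnz None
turn [-0.02 -0.   -0.06]
[ 0.36250297 -0.13951845  0.03147526] 29.999085324816406
pred tip (np.float64(191.33822414671693), np.float64(188.40360612140418)) foot (np.float64(181.17184676926718), np.float64(145.06531809028053)) (np.float64(353.836062055887), np.float64(233.35074988043547))
131 118
```

View pics/a5.png

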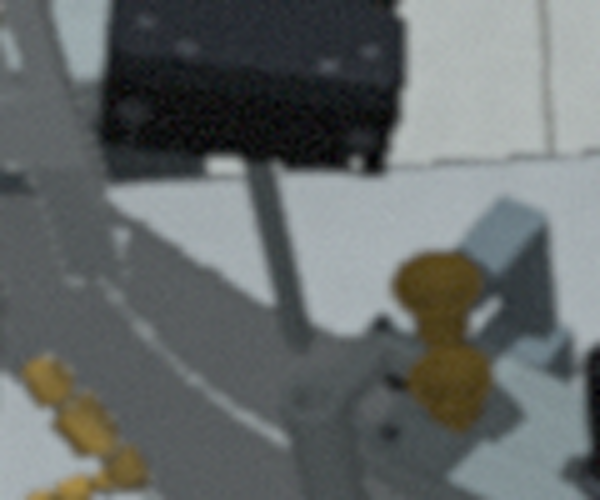

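The tip shows at about (191,187), against a prediction of (191.3,188.4). I'll measure the shaft's lean numerically, using the known-vertical pin stand as a reference.

Run:
```python
from h import *
P=lambda x,y,z:np.array(proj("side",(x,y,z)))
d=P(.437,.2612,.005)-P(.437,.2612,.152);print("stand vertical pred slope",d[0]/d[1])
S=[];
a=np.mean([camera("side").astype(float) for _ in range(4)],0).mean(2)
ys=np.arange(155,179);xs=[]
for y in ys:
    x0=183.5+(y-151.6)*.21;X=np.arange(int(x0-6),int(x0+8));v=a[y,X];bg=np.interp(X,[X[0],X[-1]],[v[:2].mean(),v[-2:].mean()]);w=np.clip(bg-v-8,0,None);xs.append((w*X).sum()/w.sum())
print(np.round(xs,1));print("shaft",np.polyfit(ys,xs,1))
# stand tube (side edges) slope: gradient edges on rows between rim and foot
xs=[];ys=np.arange(202,222)
for y in ys:
    X=np.arange(180,215);v=cv2.GaussianBlur(a[y:y+1,X],(3,1),0)[0];g=np.gradient(v);l=g[:18].argmin();rr=g[l+4:l+18].argmax()+l+4;xs.append((X[l]+X[rr])/2)
print(xs,np.polyfit(ys,xs,1))
p=telemetry.read_state()['ee_pos'];print(p)
t=np.array(p)-[0,.0008,.132];q=P(*t)-P(*(t+[0,0,.08]));print("pred slope",q[0]/q[1],"pred x at y=165",P(*t)[0]+(165-P(*t)[1])*q[0]/q[1])
```

```text
stand vertical pred slope 0.23494748062849394
[183.  183.3 183.5 183.7 183.9 184.2 184.5 184.6 184.8 185.1 185.4 185.6
 185.8 186.  186.3 186.6 186.8 186.9 187.2 187.5 187.7 187.9 188.2 188.4]
shaft [  0.23543788 146.50963754]
[np.float64(192.5), np.float64(194.5), np.float64(194.5), np.float64(195.0), np.float64(195.5), np.float64(195.5), np.float64(195.5), np.float64(196.0), np.float64(196.0), np.float64(196.0), np.float64(196.5), np.float64(196.5), np.float64(196.5), np.float64(197.0), np.float64(197.5), np.float64(197.5), np.float64(198.0), np.float64(198.0), np.float64(199.0), np.float64(200.0)] [  0.27481203 138.25225564]
[0.43699599 0.2621224  0.26694098]
pred slope 0.2347597216693856 pred x at y=165 185.77427187641644
```

The shaft slope is 0.2354 against 0.2348 predicted, so the pin is vertical. It sits about 0.7 mm toward -y. Next I move over the upper bushing.

Call:
drive_tool(series=[0,0,0,0.1,-0.12,-0.03,-1,0,0,0,0.3,-0.35,-0.08,-1,0,0,0,0.55,-0.63,-0.15,-1,0,0,0,0.8,-0.92,-0.21,-1,0,0,0,0.97,-1.12,-0.26,-1,0,0,0,1.07,-1.24,-0.29,-1,0,0,0,1.07,-1.24,-0.29,-1,0,0,0,1.07,-1.24,-0.29,-1,0,0,0,1.07,-1.24,-0.29,-1])

```text
time: 12.93
ee_pos: [0.3885, 0.3063, 0.2678]
eef_rot: [0.703, 0.699, -0.093, 0.092]
ft_force: [0.0, -0.2, -0.9]
width: 0.0192
grip_force: 30.0
```

Run:
```python
from h import *
P=lambda x,y,z:np.array(proj("side",(x,y,z)))
I=np.mean([camera("side").astype(float) for _ in range(4)],0);a=I.mean(2)
go((.3875,.3065,.267));lean(15)
p=np.array(telemetry.read_state()['ee_pos']);t=p-[0,.0015,.132];f=t+[0,0,.1];q=P(*t)-P(*f)
print("tip",P(*t),"foot",P(*f))
m,k=q[0]/q[1],P(*t)
ys=np.arange(int(P(*f)[1])+10,int(k[1])-5);xs=[]
for y in ys:
    x0=k[0]+(y-k[1])*m;X=np.arange(int(x0-6),int(x0+8));v=a[y,X];bg=np.interp(X,[X[0],X[-1]],[v[:2].mean(),v[-2:].mean()]);w=np.clip(abs(bg-v)-8,0,None);xs.append((w*X).sum()/w.sum()-x0)
print(np.round(xs,1))
hsv=cv2.cvtColor(I.astype(np.uint8),cv2.COLOR_RGB2HSV);mk=cv2.inRange(hsv,(12,120,60),(30,255,255))
for y in range(166,184):
    X=np.where(mk[y,200:240])[0]+200
    if len(X):print(y,X.min(),X.max(),end='; ')
B=camera("top");hb=cv2.cvtColor(B,cv2.COLOR_RGB2HSV);mb=cv2.inRange(hb,(12,120,60),(30,255,255))[240:300,300:360];print("\ntop px",mb.sum()/255)
```

```text
t 13.13 at [0.3883 0.3065 0.2678] az -0.4 tilt [-0.0028 -0.259  -0.9659] F [-0.4 -0.2 -1.7] w 0.0192 shift [ 0.005 -0.019  0.02 ] turnz None
turn [-0.03  0.   -0.07]
tip [216.71902941 165.32574263] foot [209.94552691 123.09938054]
[-0.4 -0.4 -0.2  0.   0.  -0.1 -0.3 -0.4 -0.3  0.1  0.1 -0.1 -0.3 -0.4
 -0.3 -0.   0.1  0.2 -0.  -0.2 -0.2 -0.1 -0.1 -0.2 -0.2 -0.2 -0.2]
169 215 223; 170 213 224; 171 212 225; 172 211 225; 173 211 225; 174 210 225; 175 210 225; 176 210 225; 177 211 224; 178 212 224; 179 212 224; 180 214 223; 181 214 223; 182 215 223; 183 215 223; 
top px 0.0
```

The pin is on the bushing axis within about 0.3 mm, so I'll lower it in stages and watch the force.

Call:
drive_tool(series=[0,0,0,0,-0.02,0.02,-1,0,0,0,0.05,-0.02,0.2,-1,0,0,0,0.1,-0.02,0.4,-1,0,0,0,0.15,-0.02,0.58,-1,0,0,0,0.2,-0.02,0.76,-1,0,0,0,0.25,-0.02,0.95,-1,0,0,0,0.29,-0.02,1.08,-1,0,0,0,0.29,-0.02,1.08,-1])

```text
time: 13.85
ee_pos: [0.3866, 0.3065, 0.2216]
eef_rot: [0.703, 0.699, -0.094, 0.092]
ft_force: [0.0, 0.2, -1.1]
width: 0.0191
grip_force: 30.0
```

Run:
```python
from h import *
go((.3875,.3065,.1515));lean(15);s=telemetry.read_state();print(s['torque'])
```

```text
t 13.85 at [0.3866 0.3065 0.2216] az -0.3 tilt [-0.0041 -0.2603 -0.9655] F [ 0.   0.2 -1.1] w 0.0191 shift [0.455 0.027 1.693] turnz None
turn [-0.05  0.02 -0.05]
[ 0.29179195 -0.13730049  0.01068931]
```

Call:
drive_tool(series=[0,0,0,0.05,0.01,0.18,-1,0,0,0,0.1,0.02,0.36,-1,0,0,0,0.15,0.02,0.54,-1,0,0,0,0.2,0.02,0.72,-1,0,0,0,0.25,0.02,0.9,-1,0,0,0,0.29,0.02,1.08,-1,0,0,0,0.29,0.02,1.08,-1])

```text
time: 14.43
ee_pos: [0.3872, 0.3064, 0.1767]
eef_rot: [0.703, 0.699, -0.094, 0.092]
ft_force: [-0.6, -0.3, -1.4]
width: 0.019
grip_force: 30.0
```

Run:
```python
from h import *
go((.3875,.3065,.1515));lean(15);s=telemetry.read_state();print(s['torque'])
```

```text
t 14.43 at [0.3872 0.3064 0.1767] az -0.3 tilt [-0.0043 -0.2604 -0.9655] F [-0.6 -0.3 -1.4] w 0.019 shift [0.167 0.008 0.607] turnz None
turn [-0.05  0.02 -0.05]
[ 0.29254632 -0.06056941 -0.0146945 ]
```

Call:
drive_tool(series=[0,0,0,0.04,0.01,0.12,-1,0,0,0,0.07,0.01,0.25,-1,0,0,0,0.1,0.01,0.37,-1,0,0,0,0.13,0.01,0.5,-1,0,0,0,0.16,0.01,0.61,-1,0,0,0,0.16,0.01,0.61,-1,0,0,0,0.16,0.01,0.61,-1])

```text
time: 15.02
ee_pos: [0.388, 0.3067, 0.153]
eef_rot: [0.703, 0.699, -0.093, 0.092]
ft_force: [1.0, -0.9, -0.8]
width: 0.0193
grip_force: 30.0
```

Run:
```python
from h import *
go((.3875,.3065,.1515));lean(15);s=telemetry.read_state();print(s['torque'])
a=camera("side");print(proj("side",(.3873,.3047,.125)),proj("side",(.3873,.3047,.02)))
crop(a,155,110,120,100,5,"pics/a6.png")
```

```text
t 15.02 at [0.388  0.3067 0.153 ] az -0.3 tilt [-0.0029 -0.2592 -0.9658] F [ 1.  -0.9 -0.8] w 0.0193 shift [ 0.003 -0.013  0.037] turnz None
turn [-0.03  0.01 -0.05]
[ 0.36055146 -0.15513173  0.01162262]
(np.float64(217.19789778821763), np.float64(169.0434925923962)) (np.float64(222.9844037319726), np.float64(205.05276496701308))
```

View pics/a6.png

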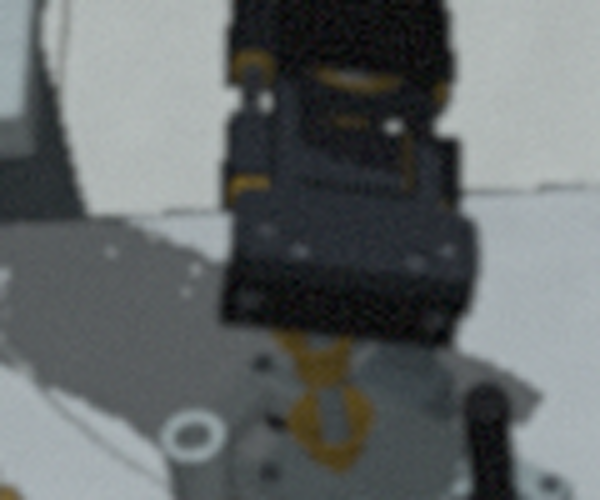

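The shaft can be seen at crop (333,415) entering the lower bushing, and the wrist force shows only the pin's weight. I'll lower it 1.5 mm more, let it settle and hand in.

Call:
drive_tool(series=[0,0,0,0,-0.01,0.04,-1,0,0,0,0,-0.01,0.04,-1,0,0,0,0,-0.01,0.04,-1,0,0,0,0,-0.01,0.04,-1,0,0,0,0,-0.01,0.04,-1,0,0,0,0,-0.01,0.04,-1])

```text
time: 15.57
ee_pos: [0.3878, 0.3065, 0.1517]
eef_rot: [0.703, 0.699, -0.093, 0.092]
ft_force: [0.1, 0.1, -0.3]
width: 0.0192
grip_force: 30.0
```

Run:
```python
from h import *
go((.3875,.3065,.1515));s=telemetry.read_state()
if s['grip_force']>20 and abs(s['ee_pos'][2]-.1515)<.003 and abs(s['ft_force']).max()<5: print(r.close_job())
```

```text
t 15.57 at [0.3878 0.3065 0.1517] az -0.3 tilt [-0.0025 -0.2588 -0.9659] F [ 0.1  0.1 -0.3] w 0.0192 shift [ 0.002 -0.006  0.005] turnz None
the job is handed in; nothing more can be done
None
```

I handed the job in at 15.6 s: the carriage was slid under the bracket first, and the pin is held upright through both bushings with no measurable contact force, its tip about 11 mm below the lower bushing and its handle about 14 mm above the upper one by the arm's reading; the gripper path stayed clear of the vial, tape reel and clamp ring, though I did not re-measure them afterwards.

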